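Seal the incubation chamber with its draw latch

ROBOT

A 6-joint arm with a two-finger parallel gripper is mounted at the origin on the work surface. World frame = base frame: x ahead of the robot, y to its left, z up, the work surface at z = 0. Lengths are in mm, angles in rad, forces in N, time in s.
With the tool pointing down it reaches from about 300 to 850 mm from the base axis. Payload 4.2 kg.
Tool frame: the origin (TCP) lies on the centre line of the jaws, within the pads' length; the fingertips stand 11 mm ahead of it and the grasp point (between the pads) lies 8 mm behind it; y points along the fingers, z is the direction in which the jaws open and shut, and the axes are right-handed (so a half turn about y gives the same grasp; the last joint's range is limited). The gripper opens to 91 mm and grips with 3 to 60 N. Pads are 32 mm wide; open, the fingers measure 118 mm over their backs; the gripper's body (76 mm by 178 mm) begins 60 mm behind the grasp point.
Start: joints at [1.305, 0.32, 1.565, -0, 1.257, -0.02], TCP at [139.917, 557.732, 224.976] pointing down, gripper open.
Joint ranges: [-3.11, 3.11], [-0.84, 2.01], [0.21, 2.61], [-1.34, 4.49], [0.05, 2.63], [-2.56, 2.56]. Speed limits (rad/s): [2.57, 2.57, 3.14, 3.14, 3.14, 3.14].

INTERFACE

Orientations are given as [roll, pitch, yaw] about the fixed x, y, z axes, in that order (R = Rz(yaw) Ry(pitch) Rx(roll)).
In Python, from station import manip, imaging gives the robot as it stands. Calls block until the motion is done:
- manip.movep(position, orientation): joint-space move of the TCP to a pose.
- manip.servo_line(position, rotation=None, rate=150): straight line of the TCP; rotation=None keeps the orientation; rate is the mean speed in mm/s.
- manip.move_j(angles): joint-space move.
- manip.gripper_to(opening): opening from 0.0 (shut) to 1.0 (fully open); the grip force is fixed at half the most; returns when the fingers have stopped.
- manip.wait(seconds).
- manip.solve_ik(position, orientation): joint angles nearest the present ones, or None.
- manip.sense(): the state.
- imaging.camera(name): name is "side" or "top" or "wrist"; returns a dict with "color" (480x640x3 uint8, red, green, blue), "mtx" (3x3 intrinsics, pixels), "R" (3x3) and "t" (3): a world point X has camera coordinates R X + t. Camera axes: x right, y down, z forward; pixel columns grow to the right and rows downward; lengths in mm; the calibration is good to about 2 mm. A picture is of the moment at which its call begins. There is no depth.
A pose or a line that the arm cannot do raises manip.Unreachable and nothing moves.
- manip.job_done(): hands the job in, once; it reports no verdict.
Trained networks look in a picture, given as the dict that the camera call returned (one of the last four; its "shot" number tells which), for a name from the list of things; names that differ only in an ending like _2 or _b are one class to them, and where a whole thing is asked for, a point or a joint stands for the part that bears it (a point fixed in the world has none). Each returns a list of dicts, best first, with "conf" (0 to 1); they miss things now and then, are a little off and sometimes report something else, mostly with a low value. They report only what shows in the picture. A call takes as long as a camera call.
- imaging.regions_of(picture, thing): "region" (480x640 bool, what is visible of it) and "centre" ([column, row] in pixels, amid what is visible of it).
- imaging.tip_of(picture, thing): "centre" ([column, row] in pixels: a listed point, or the origin of a listed thing).
The state is a dict: "t": time; "joints": joint angles; "joint_vel": joint speeds; "joint_efforts": joint torques, N m; "tcp_pos": TCP position; "tool_rot": TCP orientation; "contact_force": force on the tool from outside, world axes, zero at the start; "wrist_torque": the same for the moment, N m; "width": opening from 0.0 (shut) to 1.0 (fully open).
Only numpy, scipy, OpenCV 4.12 (cv2) and the standard library are available. Lean on these libraries where they do the work, as an engineer would, in place of code of your own. Each camera call takes 0.05 s, during which the arm holds its last target. There are 200 camera calls.

TASK

Seal the microplate incubation chamber: push the green carriage in until it rests on the black gasket, then press the sprung bail of the draw latch down behind the keeper and draw it back until its crossbar is caught under the keeper's lip and stays there by itself while the lever is still up. Then swing the lever over and press it fully down past centre so that the latch stays shut, and leave the tube rack, tip box, beaker, bottle and jar around it where they stand.

Things in the scene. Friction and masses are not known exactly. Their poses are not given: they have to be found in the camera images.
- lever_pivot (a point): Hinge axis of the latch lever, 94 mm above the bench, on the flat top (70 mm high) of the white chamber, a box 148 x 130 mm. This frame is the chamber's frame: x points horizontally out of the chamber's mouth, the way the carriage comes out, y along the lever's hinge, z up. The top reaches from x = -100 to +48 mm and y = +-65 mm; guide rails 24 mm high or less run along both sides at y = +-75 mm to x = +187 mm. The chamber is fixed to the bench.
- carriage (a joint): How far the green carriage is out of the chamber, m, along the chamber's x: 0.0055 just touching the soft gasket, 0 as drawn tight by the shut latch; limits -0.004 to 0.05. Slides with 1.5 N of friction; the gasket resists with roughly 16 N per mm once touched and pushes it back out to about 0.0055 if not latched.
- pull_bar (a point): Middle of the steel pull bar on the carriage's outer end: a round bar 12 mm thick, 80 mm long along the chamber's y, its centre 50 mm above the bench and 32 mm out from the carriage's end face. The green carriage block is 76 mm long, 126 mm wide, its flat top 86 mm above the bench. Pushing the bar along the chamber's -x shuts the carriage. Axes as the chamber.
- keeper (a point): Where the centre of the bail's crossbar sits when hooked and bearing on the keeper (94 mm above the bench). The keeper is a steel post on the carriage's top, 24 mm wide along y, whose lip overhangs the seat towards +x, ending 7 mm beyond this point; lip underside 6 mm and top 11 mm above this point; carriage top 8 mm below it. It moves with the carriage: 70.5 mm ahead (+x) of the lever pivot when the carriage is at 0. Axes as the chamber.
- lever (a joint): Lever angle, rad: 0 shut (lying flat, pointing to the chamber's -x), 1.57 straight up, leaning towards the keeper above that, stop at 2.1. Friction 0.10 N m: it stays where it is left. The latch passes centre at about 0.26; pressing it through takes about 5 to 8 N at the red tip, then it snaps down.
- lever_tip (a point): Middle of the upper face of the lever's red tip (the face that looks up when shut and towards the keeper when open), 80 mm from the pivot; the lever is 22 mm wide, 88 mm long from the pivot, the red tip 30 mm long and 9 mm thick. When shut this point is 8.5 mm above the pivot.
- bail (a joint): Bail angle relative to the lever, rad, 0 when shut, growing as the bail rises. A weak spring lifts the bail to slope up at about 20 to 50 degrees; about 0.3 N at its foot holds it flat over the keeper and it springs up again if let go unhooked. The bail's hinge is on the lever, 24 mm from the lever's pivot (at x = -23.2, z = -6.2 mm from it when shut; it turns with the lever).
- bail_bar (a point): Centre of the bail's crossbar: a 7 mm round bar, 42 mm long along y, at the end of two side legs 6 mm thick (at y = +-21 mm), 93.7 mm along x and 6.2 mm along z from the bail's hinge in this frame. x of this frame points along the bail away from its hinge, y along the hinge, z out of its upper face.
- bail_foot (a point): On the upper face of the thumb plate (30 wide, 5 thick), 40 mm along it from the crossbar; the plate is 56 mm long, bent up 0.36 rad from the bail's x, about level when the bail is down over the keeper with the lever up. A red rib, 30 wide and 13 mm high, has its outer face 16 mm further in: pushing it to the chamber's -x (about 10 N) draws the bail and turns the lever with it. Axes as bail_bar (not bent).
- tube_rack: Orange tube rack with blue-capped tubes, 75 x 150 x 92 mm, standing beside the chamber; leave it. Origin at the centre of its underside.
- tip_box: Orange pipette-tip box with a clear lid, 124 x 85 x 76 mm, standing beside the chamber; leave it. Origin under its centre.
- beaker: Empty glass beaker, 70 mm wide, 90 mm high; leave it. Origin under its centre.
- reagent: Amber bottle with blue cap, 64 mm wide, 140 mm high; leave it. Origin under its centre.
- buffer_jar: Clear jar with blue cap, 60 mm wide, 85 mm high; leave it. Origin under its centre.

How it is judged (in metres and radians):
On the way, in this order (a step that is already met when the one before it is completed fails the run):
1. the carriage is pushed in onto the gasket (value of joint carriage below 0.0075 m), for 0.2 s.
2. the bail's crossbar is caught under the keeper's lip with the lever still up, and no finger on the latch (x of bail_bar in the frame of keeper between -0.004 and 0.009 m and z of bail_bar in the frame of keeper between -0.007 and 0.005 m and value of joint lever above 0.6 rad and contact force between the fingers and anything else below 0.3 N), for 0.2 s.
3. the lever is pressed down past centre (value of joint lever below 0.15 rad), for 0.2 s.
At the end, for the whole second after the job is handed in: The lever lies shut (below 0.12 rad) and still, the carriage is drawn onto its gasket (less than 3 mm out), and the bail's crossbar sits on the keeper under its lip (within 4 mm along and 7 mm in height) (value of joint lever below 0.12 rad and velocity of joint lever between -0.1 and 0.1 rad/s and value of joint carriage below 0.003 m and x of bail_bar in the frame of keeper between -0.004 and 0.004 m and z of bail_bar in the frame of keeper between -0.007 and 0.009 m); the robot touches nothing.
It fails at once if a bystander is pushed more than 25 mm or tipped (distance of any of tube_rack, tip_box, beaker, reagent, buffer_jar from where it was at the start of the episode above 0.025 m or angle between any of tube_rack, beaker, reagent, buffer_jar's own z axis and vertical above 0.3 rad).
It also fails if it takes over 54 s, if anything falls off the work surface, if the arm or the gripper's body presses on something with over 40 N, if the wrist force passes 120 N, or if a joint passes its speed limit or range.

## Working session

There is one attempt and no reset: what is moved stays moved. The work goes in short steps, each a Python script; the robot and the scene stay as the last script left them, time stands still between calls to the robot, and variables do not carry over. Pictures are saved under pics/ and viewed, about 8 in all and at most 12, crops included, and the job is handed in when it is done.

```bash
ls; mkdir -p pics
cat > h.py <<'E'
import numpy as np, cv2
from station import manip, imaging
def snap(n,save=None):
    p=imaging.camera(n)
    if save: cv2.imwrite('pics/'+save,p['color'][:,:,::-1])
    return p
def ray(p,uv):
    R=np.array(p['R']);t=np.array(p['t']);K=np.array(p['mtx'])
    d=R.T@np.linalg.inv(K)@np.array([uv[0],uv[1],1.]); return -R.T@t,d/np.linalg.norm(d)
def atz(p,uv,z):
    c,d=ray(p,uv); return c+d*(z-c[2])/d[2]
def tri(obs):
    A=np.zeros((3,3));b=np.zeros(3)
    for p,uv in obs:
        c,d=ray(p,uv);M=np.eye(3)-np.outer(d,d);A+=M;b+=M@c
    return np.linalg.solve(A,b)
def proj(p,X):
    x=np.array(p['mtx'])@(np.array(p['R'])@np.array(X)+np.array(p['t'])); return x[:2]/x[2]
E
python3 - <<'E'
from h import *
np.set_printoptions(precision=1,suppress=True)
P={n:snap(n,n+'0.png') for n in ('side','top','wrist')}
a=np.hstack([cv2.imread('pics/%s0.png'%n) for n in('side','top')]);
for th in ['lever_pivot','pull_bar','keeper','lever_tip','bail_bar','bail_foot','tube_rack','tip_box','beaker','reagent','buffer_jar']:
    obs=[]
    for n in P:
        r=imaging.tip_of(P[n],th)
        if r: print(th,n,np.array(r[0]['centre']),round(r[0]['conf'],2)); 
        if r and r[0]['conf']>.4: obs.append((P[n],r[0]['centre']))
    if len(obs)>1: print('   tri',tri(obs))
print(manip.sense())
for n in P: print(n,ray(P[n],(320,240)))
E
```

```text
pics
lever_pivot side [335.3 271.9] 0.92
lever_pivot top [378.6 263.4] 0.81
   tri [ 494.2 -100.5   96.4]
pull_bar side [270.8 245.5] 0.86
pull_bar top [298.6 257.7] 0.89
   tri [501.4  95.2  50.7]
keeper side [299.4 248.5] 0.82
keeper top [334.  258.3] 0.65
   tri [500.6   5.9  92.4]
lever_tip side [322.9 232.1] 0.94
lever_tip top [363.  255.8] 0.6
   tri [498.9 -60.6 171.5]
bail_bar side [307.7 222.1] 0.61
bail_bar top [342.3 253. ] 0.95
   tri [503.2 -14.6 169.8]
bail_foot side [299.8 204.9] 0.69
bail_foot top [330.3 249.4] 0.9
   tri [506.   11.2 197.5]
tube_rack side [377.5 263.9] 0.95
tube_rack top [373.6 199.6] 0.86
   tri [668.  -84.    2.8]
tip_box side [304.7 360.8] 0.75
tip_box top [298.2 259.2] 0.73
   tri [ 593.1  126.5 -464.2]
beaker side [512.4 337.4] 0.84
beaker top [494.7 206.5] 0.65
   tri [ 672.5 -406.2    1.4]
reagent side [202.  191.9] 0.87
reagent top [159.  234.9] 0.98
   tri [556.8 456.6   3.3]
buffer_jar top [515.8 254.3] 0.69
{'t': 1.8, 'joints': array([ 1.3,  0.3,  1.6,  0. ,  1.3, -0. ]), 'joint_vel': array([ 0.,  0.,  0.,  0., -0., -0.]), 'joint_efforts': array([ -0. , -41.2, -23.2,   0.1,   0. ,  -0. ]), 'tcp_pos': array([139.9, 557.7, 225. ]), 'tool_rot': array([-1.6,  0. , -0.2]), 'contact_force': array([-0.2,  0.5, -0.1]), 'wrist_torque': array([ 0.,  0., -0.]), 'width': 1.0036775602355221}
side (array([ -85.7, -623.3,  789.2]), array([ 0.6,  0.5, -0.6]))
top (array([ 319.9,  -15.5, 1284.2]), array([ 0.2,  0. , -1. ]))
wrist (array([ 72.6, 575.3, 384.1]), array([ 0.2, -0.1, -1. ]))
```

View pics/side0.png

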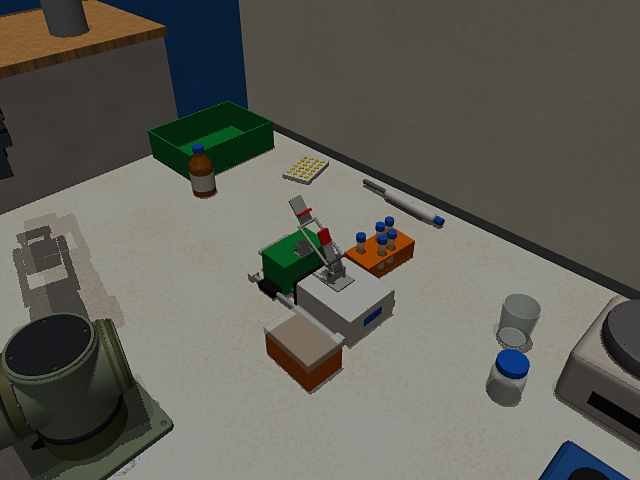

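View pics/top0.png

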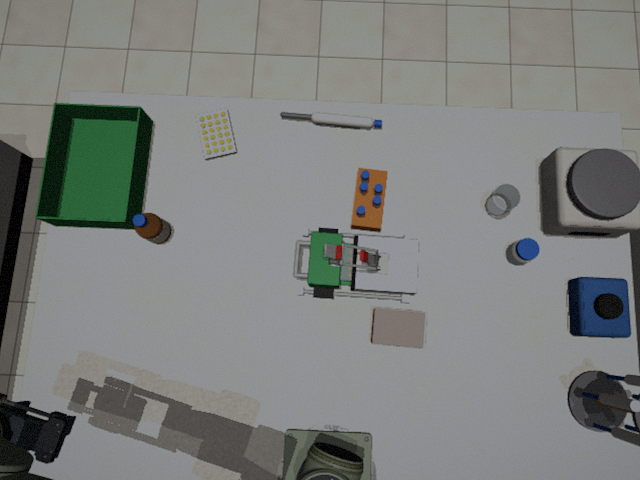

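```bash
cat >> h.py <<'E'
from scipy.optimize import least_squares
import json
np.set_printoptions(precision=2,suppress=True)
def rotl(a,x,z): return np.array([x*np.cos(a)+z*np.sin(a),-x*np.sin(a)+z*np.cos(a)])
def hinge(a): return rotl(a,-23.2,-6.2)
def bailpt(a,e,x,z): return hinge(a)+np.array([x*np.cos(e)-z*np.sin(e),x*np.sin(e)+z*np.cos(e)])
FOOT=(130.2,22.6); TIP=(93.7+56*np.cos(.36)-2.5*np.sin(.36),6.2+56*np.sin(.36)+2.5*np.cos(.36)); BAR=(93.7,6.2)
def w(C,x,z,y=0):  # chamber xz (z rel. pivot) -> world
    c,s=np.cos(C[2]),np.sin(C[2]); return np.array([C[0]+x*c-y*s,C[1]+x*s+y*c,94+z])
def model(q):
    C=q[:3];s,a,e,k=q[3:7]
    return dict(lever_pivot=w(C,0,0),keeper=w(C,70.5+s,0),pull_bar=w(C,70.5+s+k,-44),lever_tip=w(C,*rotl(a,-80,8.5)),
      bail_bar=w(C,*bailpt(a,e,*BAR)),bail_foot=w(C,*bailpt(a,e,*FOOT)))
def observe(P):
    o=[]
    for p in P:
        for th in ['lever_pivot','keeper','pull_bar','lever_tip','bail_bar','bail_foot']:
            r=imaging.tip_of(p,th)
            if r and r[0]['conf']>.3: o.append((p,th,r[0]['centre']))
    return o
def fit(P,q0,prior,names):
    o=observe(P); q0=np.array(q0,float)
    def res(q):
        m=model(q)
        return np.concatenate([(proj(p,m[t])-c)/2 *(1 if np.linalg.norm(p['t'])<700 else 2) for p,t,c in o]+[(q-q0)/prior])
    r=least_squares(res,q0,loss='soft_l1'); m=model(r.x)
    for p,t,c in o: print(names[[x is p for x in P].index(True)],t,proj(p,m[t])-c)
    print('fit',r.x); return r.x
YAW=lambda C:C[2]-np.pi   # tool yaw: tool x = chamber -x, jaws along chamber y
def go(C,x,z,y=0,rate=150,mv='line'):
    """bring finger-tip centre to chamber (x,y,z rel pivot)"""
    p=w(C,x,z,y);p[2]+=11
    if mv=='line': manip.servo_line(p,rate=rate)
    else: manip.movep(p,[-np.pi/2,0,YAW(C)])
def F(C):
    f=manip.sense()['contact_force']; c,s=np.cos(C[2]),np.sin(C[2]); return np.array([f[0]*c+f[1]*s,-f[0]*s+f[1]*c,f[2]])
E
python3 - <<'E'
from h import *
C=[495,-100,np.pi/2-.05]
manip.movep([502,70,300],[-np.pi/2,0,YAW(C)]); manip.gripper_to(0)
P=[snap('wrist','w1.png'),snap('side'),snap('top')]
q=fit(P,[495,-100,np.pi/2-.05,.036*1000,1.95,.56,89],[30,30,.2,20,.5,.5,10],['w','s','t'])
json.dump(list(q),open('q.json','w')); print(manip.sense()['t'],F(q),manip.sense()['tcp_pos'])
E
```

```text
w lever_pivot [2.47 1.6 ]
w keeper [-3.81  1.97]
w pull_bar [-0.82  0.94]
w lever_tip [-3.62  0.34]
s lever_pivot [-0.39  4.02]
s keeper [0.28 0.  ]
s pull_bar [ 0.03 -0.79]
s lever_tip [1.81 0.77]
s bail_bar [ 1.08 -1.2 ]
s bail_foot [0.33 0.74]
t lever_pivot [-3.59 -1.37]
t keeper [-43.78  -2.19]
t lever_tip [-1.    3.65]
t bail_bar [-2.8  -0.02]
fit [498.57 -96.78   1.56  28.45   2.03   0.54  96.92]
6.4083 [-0.53  0.09 -0.59] [502.    70.01 299.98]
```

View pics/w1.png

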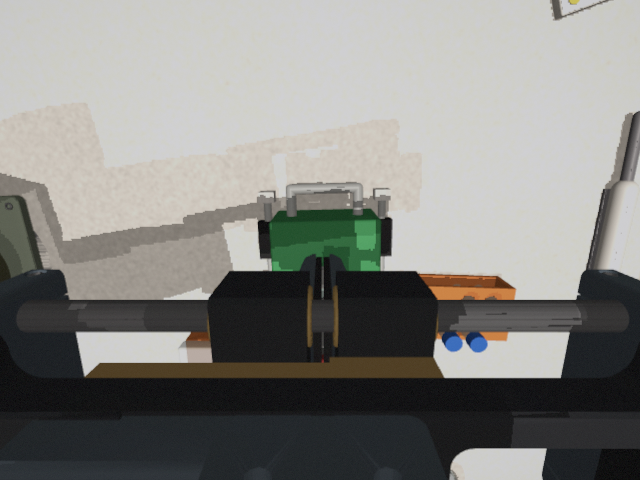

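```bash
cat >> h.py <<'E'
OBS0={'side':dict(lever_pivot=[335.3,271.9],pull_bar=[270.8,245.5],keeper=[299.4,248.5],lever_tip=[322.9,232.1],bail_bar=[307.7,222.1],bail_foot=[299.8,204.9]),
'top':dict(lever_pivot=[378.6,263.4],pull_bar=[298.6,257.7],keeper=[334.,258.3],lever_tip=[363,255.8],bail_bar=[342.3,253],bail_foot=[330.3,249.4])}
E
python3 - <<'E'
import h
from h import *
manip.servo_line([500,-130,300],rate=250)
P=[snap('wrist','w2.png'),snap('side'),snap('top')]
o0=h.observe
def obs(P):
    o=o0(P[:1]); return o+[(P[i],t,np.array(c)) for i,n in((1,'side'),(2,'top')) for t,c in OBS0[n].items()]
h.observe=obs
q=fit(P,[495,-100,np.pi/2-.05,.036*1000,1.95,.56,89],[30,30,.2,20,.5,.5,10],['w','s','t'])
json.dump(list(q),open('q.json','w')); print(manip.sense()['t'],F(q))
E
```

```text
w keeper [-0.84  0.44]
w pull_bar [ -0.23 -38.24]
w lever_tip [0.84 1.36]
w bail_bar [-1.4   5.73]
w bail_foot [0.04 1.72]
s lever_pivot [ 0.06 -1.34]
s pull_bar [ 6.73 -0.3 ]
s keeper [ 2.38 -1.34]
s lever_tip [-0.5   1.73]
s bail_bar [-0.55  0.73]
s bail_foot [-1.07 -0.24]
t lever_pivot [-2.23 -1.63]
t pull_bar [ 0.95 -0.2 ]
t keeper [-0.48 -0.44]
t lever_tip [-1.48 -0.24]
t bail_bar [-0.79  0.54]
t bail_foot [-0.01  0.74]
fit [498.66 -95.74   1.52  30.78   1.96   0.49  83.91]
7.8083 [0.42 0.67 0.62]
```

View pics/w2.png

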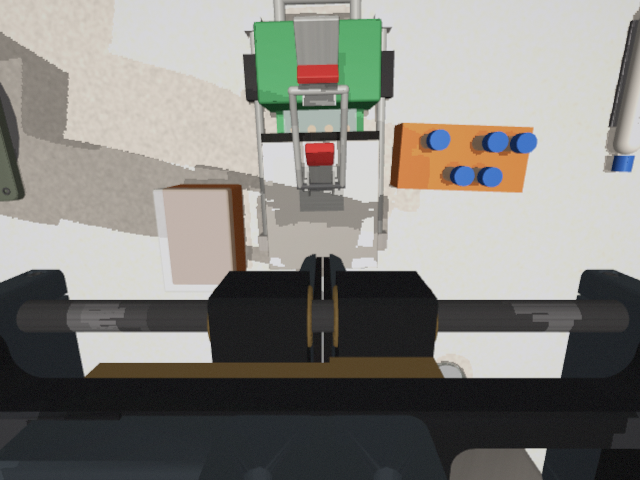

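Run:
```python
from h import *
q=json.load(open('q.json'));C=q[:3]
go(C,235,195,rate=300); go(C,235,-58,rate=200)
x=235; log=[]
f0=F(C)
go(C,222,-58,rate=100); x=222
while x>165:
    x-=2 if x<200 else 3; go(C,x,-58,rate=60); f=F(C)-f0; log.append((x,round(f[0],1)))
    if f[0]>22: break
print(log); manip.wait(.25); print(F(C)-f0,manip.sense()['t'])
p=manip.sense()['tcp_pos'];print(p)
P=[snap('top'),snap('side')]
for n,c in zip('ts',P):
  for th in('keeper','pull_bar'):
    r=imaging.tip_of(c,th)
    if r: print(n,th,r[0]['centre'],r[0]['conf'])
```

```text
[(219, np.float64(0.8)), (216, np.float64(0.5)), (213, np.float64(1.7)), (210, np.float64(2.5)), (207, np.float64(2.4)), (204, np.float64(1.3)), (201, np.float64(0.9)), (198, np.float64(0.9)), (196, np.float64(0.9)), (194, np.float64(1.3)), (192, np.float64(3.1)), (190, np.float64(2.4)), (188, np.float64(1.9)), (186, np.float64(7.4)), (184, np.float64(11.8)), (182, np.float64(18.2)), (180, np.float64(23.2))]
[22.81  1.49 -2.1 ] 15.0583
[507.74  89.27  47.23]
t keeper [346.8, 259.1] 0.58
t pull_bar [307.7, 258.3] 0.97
s keeper [311.1, 253.4] 0.61
s pull_bar [278.2, 251.0] 0.85
```

Run:
```python
from h import *
q=json.load(open('q.json'));C=q[:3];a,e=q[4],q[5]
go(C,200,-58,rate=120); go(C,190,145,rate=300)
t0=bailpt(a,e,*TIP); print('tip',t0,'hinge',hinge(a))
go(C,t0[0]-8,t0[1]+14,rate=200); f0=F(C)
z0=bailpt(a,0,*BAR)
from scipy.optimize import brentq
ef=brentq(lambda E:bailpt(a,E,*BAR)[1]+3,-1,.5); print('ef',ef,bailpt(a,ef,*BAR),bailpt(a,ef,*TIP))
for E in np.linspace(e,ef,9):
    t=bailpt(a,E,*TIP); go(C,t[0]-9,t[1],rate=90); print(round(E,2),t,F(C)-f0)
z=t[1]
P=[snap('side','s3.png'),snap('top'),snap('wrist')]
im=cv2.imread('pics/s3.png')[180:330,230:430]; cv2.imwrite('pics/s3c.png',cv2.resize(im,None,fx=4,fy=4,interpolation=cv2.INTER_CUBIC))
for n,c in zip('stw',P):
  for th in('bail_bar','bail_foot','lever_tip'):
    r=imaging.tip_of(c,th)
    if r: print(n,th,r[0]['centre'],r[0]['conf'])
print(manip.sense()['t'],manip.sense()['tcp_pos'])
```

```text
tip [117.76 117.26] hinge [ 3.04 23.82]
ef -0.35572474673724597 [93.03 -3.  ] [149.02  -0.26]
0.49 [117.76 117.26] [ 0.32  0.73 -0.52]
0.39 [126.99 104.61] [0.3  1.04 0.42]
0.28 [134.83  91.06] [1.   0.42 0.26]
0.17 [141.2   76.76] [-0.33  0.54 -0.77]
0.07 [146.02  61.86] [-0.22  0.87 -0.28]
-0.04 [149.24  46.54] [-0.11 -0.25 -0.62]
-0.14 [150.82  30.96] [0.19 0.94 0.1 ]
-0.25 [150.75  15.3 ] [-0.69  1.19 -0.82]
-0.36 [149.02  -0.26] [ 0.18 -0.47 -0.45]
s bail_bar [302.1, 246.9] 0.79
s bail_foot [293.3, 241.6] 0.86
s lever_tip [319.9, 231.1] 0.72
t bail_bar [335.3, 258.5] 0.49
t lever_tip [361.7, 254.4] 0.66
w bail_bar [322.0, 357.5] 0.43
w bail_foot [320.3, 297.9] 0.6
20.5667 [505.38  44.15 104.82]
```

View pics/s3c.png

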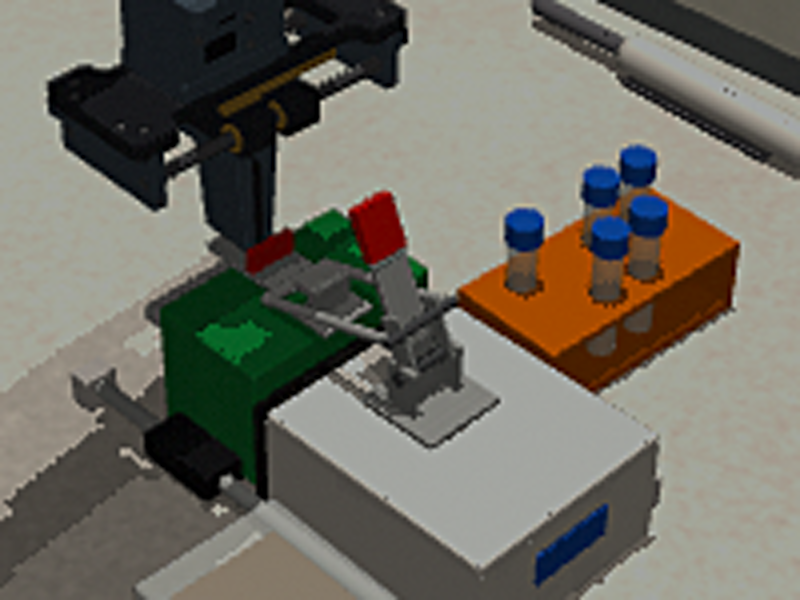

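Run:
```python
from h import *
q=json.load(open('q.json'));C=q[:3]
x,z=140.0,-0.3; f0=F(C)
def Fa():
    return np.mean([F(C) for _ in range(3)],0)-f0
for i in range(8):
    z-=.8; go(C,x,z,rate=40); f=Fa(); print('down',round(z,1),f)
    if f[2]>3: break
z+=1.2 if f[2]>3 else 0
go(C,x,z,rate=40)
while x>106:
    x-=1.5; go(C,x,z,rate=40); f=Fa(); print(round(x,1),round(z,1),f)
    if f[0]>17: break
    if f[2]>5: z+=.7
    elif f[2]<.3 : z-=.3
p=manip.sense()['tcp_pos'];print(p,'ch x',(p[:2]-C[:2])@[np.cos(C[2]),np.sin(C[2])])
P=[snap('side','s4.png'),snap('top')]
im=cv2.imread('pics/s4.png')[180:330,230:430]; cv2.imwrite('pics/s4c.png',cv2.resize(im,None,fx=4,fy=4,interpolation=cv2.INTER_CUBIC))
for n,c in zip('stw',P):
  for th in('bail_bar','bail_foot','lever_tip','keeper'):
    r=imaging.tip_of(c,th)
    if r: print(n,th,r[0]['centre'],r[0]['conf'])
print(manip.sense()['t'])
```

```text
down -1.1 [0.92 0.35 0.88]
down -1.9 [ 0.33  0.18 -0.06]
down -2.7 [0.92 2.23 4.53]
138.5 -1.5 [ 0.41  0.93 -0.42]
137.0 -1.8 [0.19 0.42 0.67]
135.5 -1.8 [-0.19  1.21  0.76]
134.0 -1.8 [ 1.95  0.51 -0.91]
132.5 -2.1 [4.8  0.49 1.02]
131.0 -2.1 [ 6.29  1.04 -0.19]
129.5 -2.4 [7.53 0.09 2.  ]
128.0 -2.4 [7.81 0.1  1.54]
126.5 -2.4 [7.88 0.   0.73]
125.0 -2.4 [8.01 1.55 1.51]
123.5 -2.4 [8.57 1.27 1.82]
122.0 -2.4 [8.57 0.81 2.12]
120.5 -2.4 [9.22 1.09 3.01]
119.0 -2.4 [10.76  1.8   3.15]
117.5 -2.4 [12.25  0.96  4.42]
116.0 -2.4 [14.45  1.28  4.39]
114.5 -2.4 [15.68  2.06  5.88]
113.0 -1.7 [15.49  2.2   5.4 ]
111.5 -1.0 [16.14  1.91  4.05]
110.0 -1.0 [19.79  1.71  5.15]
[504.71  19.51 105.01] ch x 115.40895578339693
s bail_bar [308.3, 252.1] 0.6
s bail_foot [296.0, 243.3] 0.78
s lever_tip [344.9, 245.9] 0.86
s keeper [306.9, 252.5] 0.92
t bail_bar [343.6, 261.0] 0.43
t lever_tip [392.2, 257.1] 0.67
t keeper [346.9, 255.0] 0.41
27.0667
```

View pics/s4c.png

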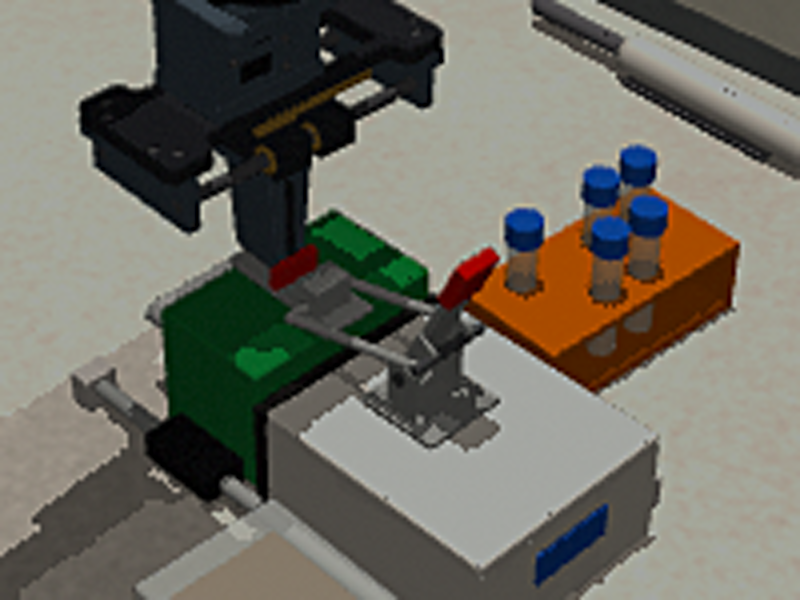

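Run:
```python
from h import *
q=json.load(open('q.json'));C=q[:3]
go(C,116,-.5,rate=40); go(C,119,2.5,rate=40); print(F(C)); go(C,119,20,rate=50); go(C,119,100,rate=250); print(F(C)); manip.wait(.2)
P=[snap('side','s5.png'),snap('top'),snap('wrist','w5.png')]
im=cv2.imread('pics/s5.png')[180:300,250:410]; cv2.imwrite('pics/s5c.png',cv2.resize(im,None,fx=5,fy=5,interpolation=cv2.INTER_CUBIC))
for n,c in zip('stw',P):
  for th in('bail_bar','bail_foot','lever_tip','keeper'):
    r=imaging.tip_of(c,th)
    if r: print(n,th,r[0]['centre'],r[0]['conf'])
from scipy.optimize import brentq
for a in(1.0,1.1,1.2,1.3):
    E=brentq(lambda E:bailpt(a,E,*BAR)[1]-2,-1,.5)
    t=w(C,*rotl(a,-80,8.5)); b=w(C,*bailpt(a,E,*BAR)); print(a,bailpt(a,E,*BAR),[np.r_[proj(c,t),proj(c,b),proj(c,w(C,*bailpt(a,E,*FOOT)))] for c in P[:2]])
print(manip.sense()['t'])
```

```text
[-0.29  0.64  0.48]
[ 0.25 -0.25 -0.27]
s bail_bar [306.1, 250.8] 0.94
s bail_foot [299.1, 237.9] 0.71
s lever_tip [340.9, 243.0] 0.89
s keeper [307.1, 253.4] 0.63
t bail_bar [342.5, 259.9] 0.54
t bail_foot [498.5, 207.5] 0.53
t lever_tip [393.1, 256.0] 0.87
t keeper [347.7, 260.9] 0.5
w bail_bar [324.9, 286.8] 0.66
w bail_foot [322.4, 245.6] 0.83
w keeper [325.1, 294.3] 0.72
1.0 [75.08  2.  ] [array([349.55, 251.07, 310.11, 252.23, 297.61, 240.58]), array([394.95, 258.52, 344.6 , 258.74, 327.95, 256.69])]
1.1 [76.51  2.  ] [array([346.81, 247.9 , 309.65, 251.91, 297.13, 240.51]), array([391.79, 258.  , 344.  , 258.69, 327.29, 256.68])]
1.2 [78.1  2. ] [array([343.96, 244.99, 309.13, 251.55, 296.61, 240.39]), array([388.44, 257.51, 343.32, 258.63, 326.57, 256.66])]
1.3 [79.84  2.  ] [array([341.03, 242.37, 308.57, 251.16, 296.05, 240.2 ]), array([384.95, 257.07, 342.59, 258.56, 325.8 , 256.62])]
29.5417
```

View pics/s5c.png

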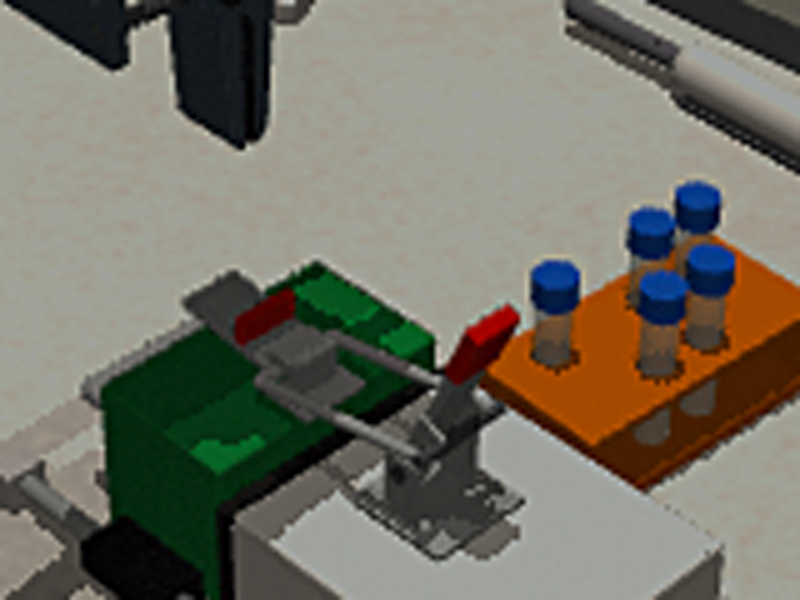

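Run:
```python
from h import *
q=json.load(open('q.json'));C=q[:3]
c=rotl(1.6,-74,8.5); go(C,c[0]+16,c[1],rate=200); f0=F(C)
for a in list(np.arange(1.5,.35,-.1))+list(np.arange(.35,-.12,-.05)):
    c=rotl(a,-74,8.5); go(C,c[0]+16,c[1],rate=70); f=F(C)-f0; print(round(a,2),f)
    if a<.1 and f[2]>18: break
manip.wait(.2); p=manip.sense()['tcp_pos']; print('tip z',p[2]-11-94,F(C)-f0)
go(C,c[0]+16,c[1]+60,rate=120); go(C,c[0]-10,160,rate=250)
P=[snap('side','s6.png'),snap('top'),snap('wrist')]
im=cv2.imread('pics/s6.png')[200:320,250:410]; cv2.imwrite('pics/s6c.png',cv2.resize(im,None,fx=5,fy=5,interpolation=cv2.INTER_CUBIC))
for n,c in zip('stw',P):
  for th in('bail_bar','lever_tip','keeper','pull_bar'):
    r=imaging.tip_of(c,th)
    if r: print(n,th,r[0]['centre'],r[0]['conf'])
for n,c in zip('st',P): print(n,[proj(c,w(C,*v)) for v in((-80,8.5),(70.5,0),(159.3,-44))])
print(manip.sense()['t'],F(C))
```

```text
1.5 [-1.09 -0.89 -0.8 ]
1.4 [-1.13 -0.18 -1.1 ]
1.3 [-0.47  1.19 -0.48]
1.2 [-0.21 -0.42 -0.81]
1.1 [-0.32  0.11 -1.04]
1.0 [-0.85  0.24 -0.19]
0.9 [ 1.23 -1.29  0.59]
0.8 [ 2.24 -1.28  0.61]
0.7 [ 2.53 -2.09  2.11]
0.6 [ 2.6  -1.8   1.47]
0.5 [ 1.56 -0.86  1.84]
0.4 [-0.23 -0.13  0.98]
0.35 [ 0.61 -1.13  0.68]
0.3 [-1.87  0.05  0.14]
0.25 [ 0.13 -0.51 -1.01]
0.2 [-0.13  0.75 -0.74]
0.15 [-0.16 -0.03 -1.51]
0.1 [-0.5   0.04 -0.44]
0.05 [-0.81  0.27  0.37]
0.0 [0.06 0.02 1.51]
-0.05 [ 2.9   6.39 22.11]
tip z 8.242416047213908 [ 1.77  4.5  21.99]
s bail_bar [309.0, 250.9] 0.78
s lever_tip [364.2, 288.0] 0.65
s keeper [308.2, 255.4] 0.64
s pull_bar [284.7, 250.8] 0.85
t bail_bar [346.0, 257.6] 0.91
t keeper [346.2, 258.5] 0.65
t pull_bar [311.7, 259.8] 0.6
w bail_bar [325.5, 49.9] 0.62
w lever_tip [325.4, 222.9] 0.93
w keeper [325.8, 53.1] 0.7
s [array([364.93, 287.74]), array([311.6, 254. ]), array([284.92, 250.54])]
t [array([410.82, 264.36]), array([346.53, 259.05]), array([310.08, 258.46])]
37.6667 [ 0.29 -0.25 -0.3 ]
```

View pics/s6c.png

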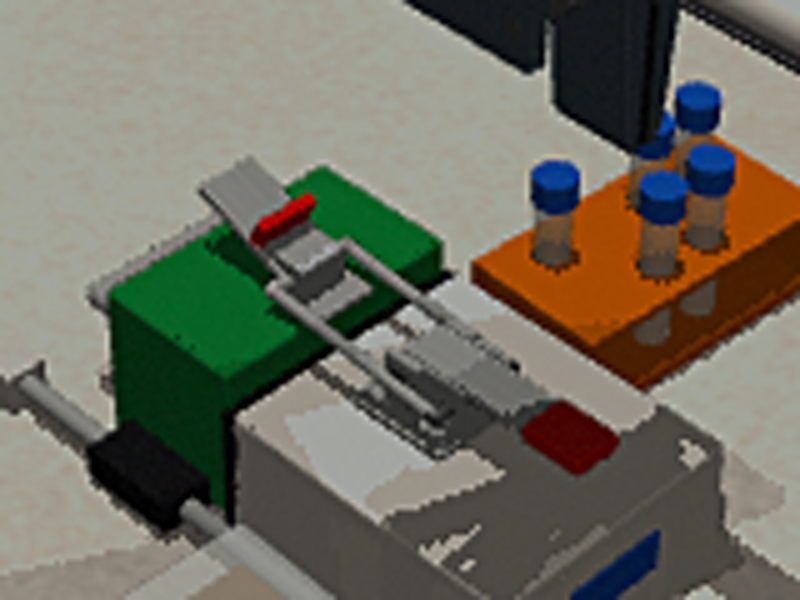

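Run:
```python
from h import *
q=json.load(open('q.json'));C=q[:3]
go(C,-40,140,rate=250)
p=snap('wrist','w7.png')
for th in('bail_bar','bail_foot','keeper','pull_bar','lever_tip','lever_pivot'):
    r=imaging.tip_of(p,th)
    if r: print(th,r[0]['centre'],r[0]['conf'])
print('s=0',[proj(p,w(C,*v)) for v in((70.5,0),(159.3,-44),(-80,8.5),(0,0),(70.5,14.5))])
print('s=5.5',[proj(p,w(C,*v)) for v in((76,0),(164.8,-44))])
im=cv2.imread('pics/w7.png')[0:270,200:450]; cv2.imwrite('pics/w7c.png',cv2.resize(im,None,fx=2.2,fy=2.2,interpolation=cv2.INTER_CUBIC))
print(manip.sense()['t'])
```

```text
bail_bar [322.1, 100.0] 0.56
keeper [323.8, 104.9] 0.95
pull_bar [318.3, 6.3] 0.67
lever_tip [324.5, 271.5] 0.64
lever_pivot [324.8, 184.1] 0.96
s=0 [array([322.87, 103.16]), array([322.91,   5.69]), array([322.8 , 273.86]), array([322.84, 186.68]), array([322.87, 100.72])]
s=5.5 [array([322.87,  96.22]), array([322.91,  -1.2 ])]
38.3583
```

View pics/w7c.png

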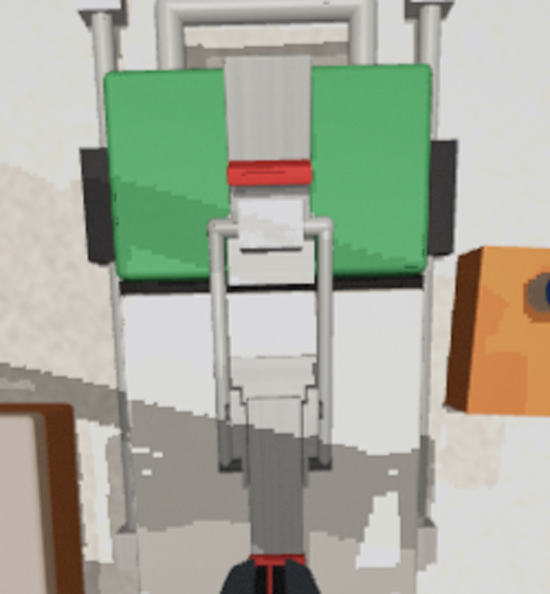

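```bash
python3 -c "
from h import *
manip.servo_line(manip.sense()['tcp_pos']+np.array([0,0,60]),rate=200); print(manip.sense()['contact_force']); manip.job_done()"
```

```text
[ 0.19  0.2  -0.9 ]
the job is handed in; nothing more can be done
```

The chamber looks latched shut, and I handed the job in at about 39 s on the robot's clock; no verdict came back.

- **Carriage:** I pushed it by the pull bar until it rested on the gasket, at about 23 N.
- **Bail:** I pressed it down and drew it by the red rib until it bore on the keeper, at about 20 N. After I lifted the finger off, it stayed caught with the lever at roughly 1.1–1.2 rad.
- **Lever:** I swung it over; it snapped past centre, and I pressed it flat.

**Last checks:**
- **Lever:** It lies flat; under the final press (22 N) the fingertip was 8.2 mm above the pivot, against 8.5 mm expected when shut.
- **Carriage:** The keeper and pull bar showed within about 2 px of where they belong with the carriage at 0, and 7–9 px from where they would be if it had sprung back to 5.5 mm.
- **Crossbar:** The wrist picture shows it running under the keeper's lip.
- **Bystanders:** I planned every path clear of the rack, tip box, beaker, bottle and jar. The rack and tip box looked unmoved; I did not measure any of them again.

**What disagreed:**
- **Force:** I felt only about 3 N while swinging the lever over, less than the 5–8 N expected, though the force signal is noisy by about 1 N. The carriage position suggests the latch did draw tight.
- **Detections:** A few were wrong and I left them out: a pull-bar one in the wrist view, a keeper and a bail-foot one in the top view. The crossbar's detected height was also a few millimetres uncertain in the side view, so for that I relied on the wrist picture.

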